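# Shut and latch the gate of the bottle cage

## Task

Shut the open gate of the small bottle cage on the bench and latch it: lift the pivoting latch bar by its ball knob, take the gate in against the sprung rubber bumper with the bar held over the striker, let the bar drop fully into the catch behind it, and let go. Do it gently: press the gate home by feel without forcing the catch, and do not upset the bottles in the cage or beside it.

Things in the scene. Friction and masses are not known exactly. Their poses are not given: they have to be found in the camera images.
- cage: Fixed grey sheet-steel bottle cage: floor 165 x 250 x 6 mm, walls 91 mm high at back and sides, open on top; its gate side looks along its -x, to the robot. Origin on the bench under the cage's middle; x to the back, y left, z up. The gate's vertical hinge line passes through (-0.090, 0.110) of this frame.
- gate_hinge (a point): Point on the gate's vertical hinge line, 115 mm above the bench (the height of the latch bar's pivot). The gate is a dark steel frame with upright rods, 10 mm thick, reaching 188 mm from the hinge line, 16 to 116 mm above the bench.
- gate (a joint): Angle of the gate about its hinge, rad: 0 = in line with the cage front (running along the cage's -y from the hinge), positive = swung open towards the robot. It stays where it is left, swings freely (0.03 N m friction) and can go a little below 0. Latched, it rests within about 0.05 of zero, depending on where the striker was screwed on.
- latch_bar (a joint): Lift angle of the latch bar, rad: 0 = level, positive = free end up, at most 0.5. It falls by its own weight (about 1 to 1.5 N at the knob): to its stop at -0.03 when free, to 0 on the floor of the catch. Once the bumper pushes the bar against the nose, friction can hold it short of the floor: see that it is fully down, if need be with a light push, before letting go.
- bar_pivot (a point): Pivot of the latch bar, a flat steel bar 195 x 20 x 8 mm on the robot side of the gate, its middle plane 12 mm in front of the gate's. The pivot axis is horizontal, square to the gate, 60 mm from the hinge line, 115 mm above the bench. The bar's free end lies 235 mm from the hinge line, 47 mm past the gate's edge.
- latch_knob (a point): Centre of the black ball knob (24 mm diameter) on an 8 mm stem on the latch bar: 90 mm along the bar from its pivot (150 mm from the hinge line), 45 mm above the bar's centre line, so 160 mm above the bench when the bar is level. Only the stem is within 20 mm below its centre. Its x axis is square to the gate.
- keep: Fixed dark steel post (22 x 24 mm, top 150 mm above the bench) by the free end of the gate; it carries the striker plate and the bumper. Origin 115 mm above the bench, on the shut gate's line, 212 mm from the hinge line; axes as the cage. More than 30 N in all on post, striker and bumper counts as forcing it.
- catch (a point): Nominal middle of the catch slot at level-bar height, on the striker plate: in front (-x) a square-faced nose 8 mm thick, 26 mm wide, its top 18 mm above the level bar's underside (pass it with the bar lifted 0.14 or more; it does not ride up), then the slot, 13 mm wide, then a back wall. The plate sits in slotted holes up to 10 mm nearer or further along x than this: not measured: feel for it.
- bumper_tip (a point): Nominal tip of the sprung rubber bumper (16 mm wide; 6.5 mm travel, 1.2 N/mm), on the striker plate and shifted with it. It meets the gate's back 4 mm before the bar clears the nose. Pushed at the knob, the bar is clear from about 6 N; at 9 to 10 N the bumper reaches its hard end stop, 14 N is too much (12 N on the bumper): aim at 8 to 11 N. Let go too early, it pushes the gate out again.
- vial_a: White-capped clear vial, 41 mm wide, 94 mm high, standing loose in the cage; origin at the centre of its underside. Leave it standing.
- vial_c: White-capped clear vial, 42 mm wide, 98 mm high, standing loose in the cage; origin at the centre of its underside. Leave it standing.
- amber_small: Brown bottle with a black cap, 42 mm wide, 83 mm high, standing loose in the cage; origin at the centre of its underside. Leave it standing.
- indicator_red: Small bottle with a red cap, 33 mm wide, 67 mm high, standing loose on the bench in front; origin at the centre of its underside. Leave it alone.
- dropper_b: Small brown dropper bottle with a black cap, 25 mm wide, 69 mm high, standing loose on the bench in front; origin at the centre of its underside. Leave it alone.
There are look-alikes about, which are no part of the job. What is shaped like the vial_a but yellow is not meant.

How it is judged:
On the way, in this order (a step that is already met when the one before it is completed fails the run):
1. the latch bar is lifted high enough to pass over the striker (value of joint latch_bar above 0.13 rad), for 0.1 s.
2. the gate is pressed against the bumper (more than 3 N) with the bar still lifted over the striker (contact force between bumper_c0 and anything else above 3 N and value of joint gate below 0.1 rad and value of joint latch_bar above 0.1 rad), for 0.1 s.
At the end, for the whole second after the job is handed in: The gate is shut (within 0.07 rad of the cage front or further in), the latch bar lies down in the catch (within 0.03 rad of level) with the bumper still pressed in and held so by the striker (more than 3 N on the bumper), gate and bar are at rest, and all five bottles stand upright (value of joint latch_bar between -0.05 and 0.03 rad and value of joint gate below 0.07 rad and velocity of joint gate between -0.05 and 0.05 rad/s and velocity of joint latch_bar between -0.05 and 0.05 rad/s and contact force between bumper_c0 and anything else above 3 N and angle between each of vial_a, vial_c, amber_small, indicator_red, dropper_b's own z axis and vertical below 0.2 rad); the robot touches nothing.
It fails at once if the gate is forced against the bumper with more than 12 N (contact force between bumper_c0 and anything else above 12 N).
It fails at once if the keep (post, striker and bumper together) is loaded with more than 30 N (contact force between keep and anything else above 30 N).
It fails at once if a bottle in the cage or on the bench is tipped or shifted by more than 20 mm (angle between any of vial_a, vial_c, amber_small, indicator_red, dropper_b's own z axis and vertical above 0.35 rad or distance of any of vial_a, vial_c, amber_small, indicator_red, dropper_b from where it was at the start of the episode above 0.02 m).
It also fails if it takes over 51 s, if anything falls off the work surface, if the arm or the gripper's body presses on something with over 40 N, if the wrist force passes 120 N, or if a joint passes its speed limit or range.

## Robot

A 6-joint arm with a two-finger parallel gripper is mounted at the origin on a cart in front of the work surface, level with it; the furniture and walls round the work are solid. World frame = base frame: x ahead of the robot, y to its left, z up, the work surface at z = 0. Lengths are in m, angles in rad, forces in N, time in s.
With the tool pointing down it reaches from about 0.3 to 0.775 m from the base axis. Payload 14.6 kg.
Tool frame: the origin (TCP) lies between the finger pads; the fingertips stand ctrl.tip_extent ahead of it and the grasp point (between the pads) lies 3 mm ahead of it (ctrl.tip_extent is the distance from the TCP to the fingertips, in m); z points along the fingers, y is the line along which they close (so a half turn about z gives the same grasp; the last joint's range is limited). The gripper opens to 94 mm and grips with 3 to 60 N. Pads are 16 mm wide; open, the fingers measure 119 mm over their backs; the gripper's body (75 mm by 177 mm) begins 78 mm behind the grasp point.
Start: joints at [1.225, 0.3, 1.521, -0, 1.321, -0.067], TCP at [0.151, 0.529, 0.227] pointing down, gripper open.
Joint ranges: [-3.03, 3.03], [-0.79, 2.21], [0.23, 2.52], [-1.04, 4.18], [0, 3.07], [-2.55, 2.55]. Speed limits (rad/s): [2.22, 2.22, 2.57, 3.14, 3.14, 3.14].

## Interface

Orientations are given as [roll, pitch, yaw] about the fixed x, y, z axes, in that order (R = Rz(yaw) Ry(pitch) Rx(roll)).
In Python, from station import ctrl, eyes gives the robot as it stands. The module is installed in compiled form; this text tells all that it offers.
- The arm moves only by the shell command python3 -m crank 'ROWS' [OPENING] [FORCE]. ROWS is a JSON list of rows, 1 to 10 of them, each an object with the fields tx, ty, tz (the shift in shares of the most that a row can go, 1 being 50 mm), ax, ay, az (a rotation vector in fractions of the full range, 1 being pi rad); a field left out counts as zero; each row shifts and turns the commanded pose from where the row before left it, along the tool's axes as they then stand; what a row does not reach is not made up. A row lasts 1/10 s, in which the tool goes at most 0.05 m and 0.15 rad, less where a joint would pass 70% of its speed; a pose out of reach is approached as far as the arm can. OPENING is the finger opening in m, set as the command begins (- or left out keeps the last). The fingers move at their own pace and stop on an object; FORCE is the grip in N (left out, the last holds). Time passes only in rows, so rows that do not move let the fingers close. It prints the time, the measured TCP pose, the force, the opening and the grip force at its end. Input that does not fit is refused with a message, and nothing moves.
- ctrl.get_obs(): the state, without advancing time (a new reading comes with each control period).
- eyes.camera(name): name is "side" or "top"; returns a dict with "pixels" (384x512x3 uint8, blue, green, red), "fx", "fy", "cx", "cy" (pixels), "k1" (the pictures are not rectified: a ray, as slopes to the right and down, at radius r is drawn at 1 + k1 r^2 times it, then the intrinsics apply), "extrinsics" (4x4, takes a point from camera to world coordinates). Camera axes: x right, y up, looking along -z (the intrinsics and any distortion apply to the point x, -y, -z); pixel columns grow to the right and rows downward; lengths in m; the calibration is good to about 2 mm. A picture is of the moment at which its call begins. There is no depth.
- ctrl.hand_in(): hands the job in; it is judged then, once.
The state is a dict: "time_s": time; "qpos": joint angles; "joint_vel": joint speeds; "tau": joint torques, N m; "ee_pos": TCP position; "eef_rot": TCP orientation; "force": force on the tool from outside, world axes, zero at the start; "moment": the same for the moment, N m; "grip_width": finger opening in m; "grip_force": force on a finger pad.
Only numpy, scipy, OpenCV 4.12 (cv2) and the standard library are available. Lean on these libraries where they do the work, as an engineer would, in place of code of your own. Each camera call takes 0.05 s, during which the arm holds its last target. There are 200 camera calls.

## Working session

There is one attempt and no reset: what is moved stays moved. The work goes in short steps, Python scripts to look and compute and a shell command to move; the robot and the scene stay as the last step left them, time stands still between calls to the robot, and variables do not carry over. Pictures are saved under pics/ and viewed, at most 10 in all, crops included, and the job is handed in when it is done.

```bash
mkdir -p pics
cat > h.py <<'E'
import numpy as np, cv2
from station import ctrl, eyes
def snap(n,tag):
    c=eyes.camera(n); cv2.imwrite(f'pics/{tag}.png',c['pixels']); np.save(f'pics/{tag}.npy',c,allow_pickle=True); return c
def load(tag): return np.load(f'pics/{tag}.npy',allow_pickle=True).item()
def ray(c,u,v):
    d=np.array([(u-c['cx'])/c['fx'],(v-c['cy'])/c['fy']]); s=d.copy()
    for _ in range(20): s=d/(1+c['k1']*(s@s))
    E=np.array(c['extrinsics']); r=E[:3,:3]@np.array([s[0],-s[1],-1]); return E[:3,3],r/np.linalg.norm(r)
def plane(c,u,v,z):
    o,r=ray(c,u,v); return o+r*(z-o[2])/r[2]
def tri(a,b):
    (o1,r1),(o2,r2)=a,b
    A=np.stack([r1,-r2],1); t=np.linalg.lstsq(A,o2-o1,rcond=None)[0]
    p,q=o1+r1*t[0],o2+r2*t[1]; return (p+q)/2,np.linalg.norm(p-q)
def proj(c,P):
    E=np.array(c['extrinsics']); p=E[:3,:3].T@(np.array(P)-E[:3,3]); s=np.array([p[0],-p[1]])/-p[2]; s=s*(1+c['k1']*(s@s))
    return c['fx']*s[0]+c['cx'],c['fy']*s[1]+c['cy']
E
python3 - <<'E'
from h import *
for n in('side','top'):
    c=snap(n,n+'0'); print(n,np.round(np.array(c['extrinsics']),3).tolist(),c['fx'],c['k1'])
    cv2.imwrite(f'pics/{n}0b.png',cv2.resize(c['pixels'],(800,600),interpolation=cv2.INTER_CUBIC))
o=ctrl.get_obs();print(o,ctrl.tip_extent)
E
```

```text
side [[0.845, 0.324, -0.426, 0.022], [-0.535, 0.521, -0.665, -0.65], [0.007, 0.79, 0.614, 0.887], [0.0, 0.0, 0.0, 1.0]] 480.0927014528544 -0.1332031265320544
top [[-0.022, 0.995, -0.093, 0.441], [-1.0, -0.024, -0.019, 0.188], [-0.021, 0.093, 0.995, 1.157], [0.0, 0.0, 0.0, 1.0]] 420.6494549611332 0.015167313178138733
{'time_s': 0.1, 'qpos': array([ 1.22538108e+00,  3.00414126e-01,  1.52151812e+00, -2.46636758e-05,
        1.32068184e+00, -6.66362271e-02]), 'joint_vel': array([ 0.00041978, -0.00182017, -0.00144735, -0.00150932, -0.00028105,
       -0.00314806]), 'tau': array([ 1.42714485e-03, -5.32641685e+01, -3.53278327e+01,  7.09610875e-02,
        2.35478691e-02, -6.90165109e-06]), 'ee_pos': array([0.15130694, 0.52856081, 0.2269442 ]), 'eef_rot': array([-3.14057190e+00, -4.41765588e-05,  2.86281973e+00]), 'force': array([ 0.21570367, -0.13728665, -0.26234267]), 'moment': array([ 0.02299751, -0.01554036,  0.04357221]), 'grip_force': 0.0, 'grip_width': 0.09419081645235738} 0.022
```

View pics/side0b.png

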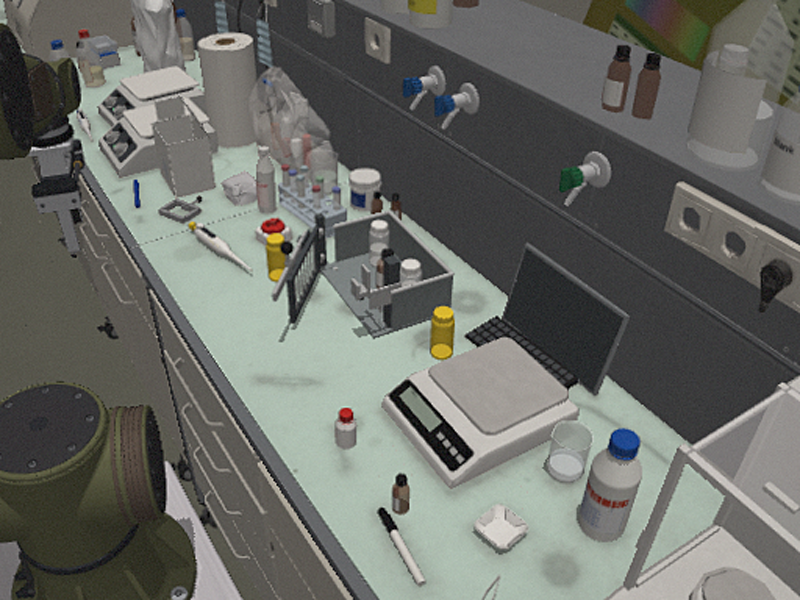

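View pics/top0b.png

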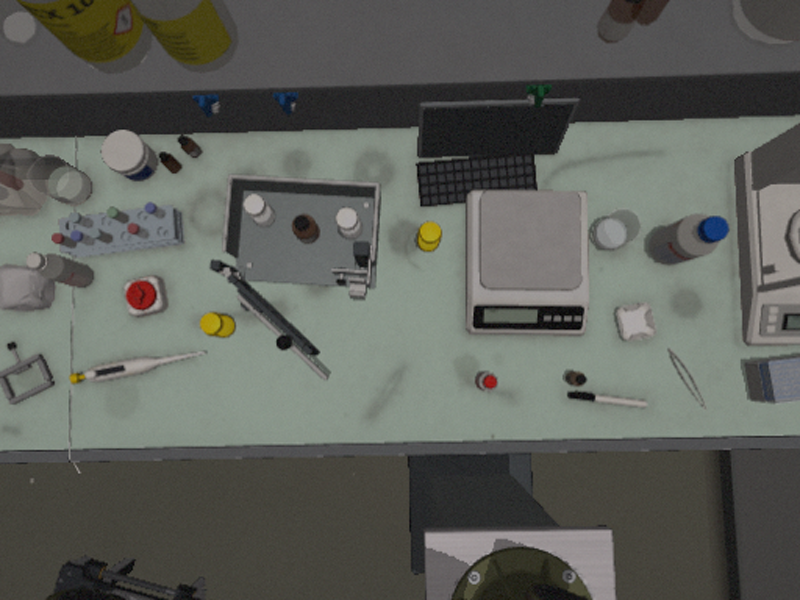

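Run:
```python
from h import *
t=load('top0')['pixels'];s=load('side0')['pixels']
a=cv2.resize(t[105:255,125:255],None,fx=4,fy=4,interpolation=cv2.INTER_CUBIC)
b=cv2.resize(s[125:225,165:300],None,fx=5,fy=5,interpolation=cv2.INTER_CUBIC)
cv2.imwrite('pics/ta.png',a);cv2.imwrite('pics/sb.png',b)
```

```text
(no output)
```

View pics/ta.png

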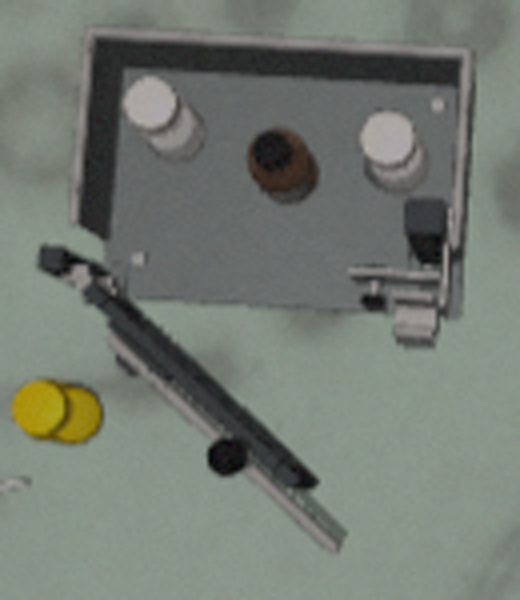

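View pics/sb.png

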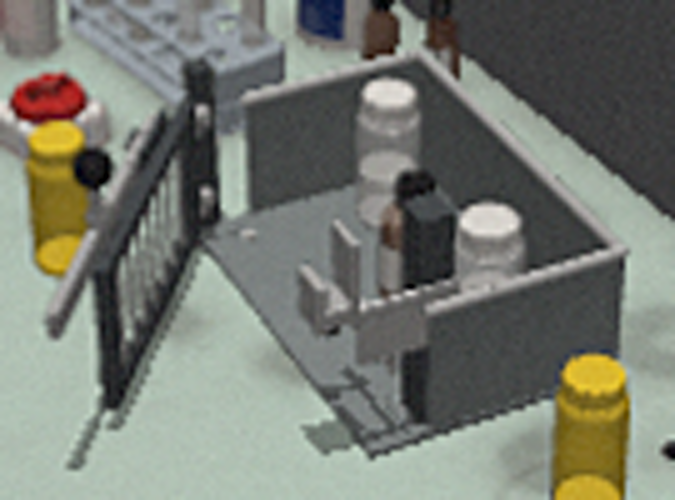

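Run:
```python
from h import *
t=load('top0');s=load('side0')
T=lambda x,y:(125+(x+.5)/4-.5,105+(y+.5)/4-.5)
S=lambda x,y:(165+(x+.5)/5-.5,125+(y+.5)/5-.5)
def two(n,a,b):
    p,e=tri(ray(t,*T(*a)),ray(s,*S(*b)));print(n,p.round(4),'gap',round(e,4));return p
# refine knob by dark blob in top
def blob(c,u,v,th,r=7):
    g=c['pixels'].max(2).astype(int);u0,v0=int(round(u)),int(round(v));m=(g[v0-r:v0+r+1,u0-r:u0+r+1]<th).astype(np.uint8)
    n,l,st,ce=cv2.connectedComponentsWithStats(m);i=l[r,r];return u0-r+ce[i][0],v0-r+ce[i][1],st[i][4]
print(blob(t,*T(228,456),35),T(228,456),blob(s,*S(92,168),35),S(92,168))
k=two('knob',(228,456),(92,168))
bl=two('wall BL',(90,30),(418,55)); br=two('wall BR',(472,48),(625,247))
bl=plane(t,*T(88,29),.091);br=plane(t,*T(473,48),.091);print('plane',bl,br,np.linalg.norm(bl-br))
ex=(bl-br)/np.linalg.norm(bl-br); ey=ex; ex=np.array([ey[1],-ey[0],0])
mid=(bl+br)/2; O=mid-ex*.0825; O[2]=0
print('yaw',np.arctan2(ex[1],ex[0]),'O',O)
H=O-ex*.09+ey*.11; print('hinge',H)
d=k-H;print('knob in cage rel hinge',d@ex,d@ey,np.hypot(*d[:2]))
print('fl corner floor',plane(t,*T(462,318),.006),O-ex*.0825-ey*.125)
g=plane(t,*T(312,482),.116);d=g-H;print('gate end',d@ex,d@ey,np.hypot(*d[:2]), 'angle',np.arctan2(-(d@ex),-(d@ey)))
for a in((112,345),(338,548)): print('bar',plane(t,*T(*a),.125))
print('post',[plane(t,*T(*a),.15).round(4) for a in((405,200),(447,237))], 'exp',H-ey*.212)
for nm,uv,h in(('red',(487,380),.067),('drop',(575,378),.069),('va',(0,0),0)):
    if h:print(nm,plane(t,uv[0]*.64,uv[1]*.64,h))
for a in((150,102),(272,150),(388,138)):print(plane(t,*T(*a),.095))
```

```text
(np.float64(181.44262295081967), np.float64(218.55737704918033), np.int32(61)) (181.625, 218.625) (np.float64(182.95698924731184), np.float64(157.88709677419354), np.int32(186)) (183.0, 158.2)
knob [0.4734 0.3683 0.1572] gap 0.0015
wall BL [0.7534 0.4688 0.0904] gap 0.0038
wall BR [0.7335 0.2202 0.0962] gap 0.003
plane [0.75565434 0.4691058  0.091     ] [0.73628448 0.21901966 0.091     ] 0.2508351440854997
yaw -0.07729843150060264 O [0.66371575 0.3504335  0.        ]
hinge [0.58247886 0.46705497 0.        ]
knob in cage rel hinge -0.1010842615805662 -0.1068443367875855 0.14708412641365257
fl corner floor [0.57037642 0.23295303 0.006     ] [0.57180942 0.23217753 0.        ]
gate end -0.11276064282626155 -0.15275501128362895 0.1898658896243697 angle 0.6358930732099117
bar [0.54538255 0.44525074 0.125     ]
bar [0.4176072  0.30685589 0.125     ]
post [array([0.627 , 0.2605, 0.15  ]), array([0.6036, 0.2355, 0.15  ])] exp [0.56610791 0.25568801 0.        ]
red [0.40672176 0.05014078 0.067     ]
drop [ 0.40710039 -0.09274336  0.069     ]
[0.70529973 0.42795453 0.095     ]
[0.67184564 0.349431   0.095     ]
[0.67772264 0.27470204 0.095     ]
```

The side and top views agree on the knob: (0.473, 0.368, 0.157). That height matches a bar resting on its stop. The gate is at about 0.67 rad and the cage yaw is about −0.077. I'll move above the knob, then turn so the fingers close along the gate normal.

Careful with the scale: shifts go in shares of 50 mm and turns go in shares of pi rad. That gives: -0.0354 m is -0.708, -0.0065 m is -0.13.

```bash
python3 -m crank '[{"tx":-0.708, "ty":-0.13}, {"tx":-0.708, "ty":-0.13}, {"tx":-0.708, "ty":-0.13}, {"tx":-0.708, "ty":-0.13}, {"tx":-0.708, "ty":-0.13}, {"tx":-0.708, "ty":-0.13}, {"tx":-0.708, "ty":-0.13}, {"tx":-0.708, "ty":-0.13}, {"tx":-0.708, "ty":-0.13}, {"tx":-0.708, "ty":-0.13}]' 0.06
python3 -m crank '[{"az":0.0465}, {"az":0.0465}, {"az":0.0465}, {"az":0.0465}, {"az":0.0465}, {"az":0.0465}, {"az":0.0465}, {"az":0.0465}, {"az":0.0465}, {"az":0.0465}]'
python3 -m crank '[{"az":0.0465}, {"az":0.0465}, {"az":0.0465}, {"az":0.0465}, {}, {}]'
```

```text
time_s: 1.1
ee_pos: [0.475, 0.3679, 0.2271]
eef_rot: [-3.141, -0.0, 2.863]
force: [0.1, 0.6, 1.5]
grip_width: 0.06
grip_force: 0.0
time_s: 2.1
ee_pos: [0.4737, 0.3688, 0.227]
eef_rot: [-3.141, 0.001, 1.397]
force: [0.3, -0.3, -0.1]
grip_width: 0.0597
grip_force: 0.0
time_s: 2.7
ee_pos: [0.4737, 0.3688, 0.2272]
eef_rot: [-3.141, 0.0, 0.823]
force: [0.3, -0.3, -0.7]
grip_width: 0.0597
grip_force: 0.0
```

To row units: 0.014 m is 0.28, 0.012 m is 0.24.

```bash
python3 -m crank '[{"tz":0.28}, {"tz":0.28}, {"tz":0.28}, {"tz":0.24}, {"tz":0.16}, {"tz":0.08}, {}]'
python3 -m crank '[{}, {}, {}, {}, {}, {}, {}]' 0.015 25
python3 - <<'E'
from h import *
a=snap('top','top1')['pixels'];b=snap('side','side1')['pixels']
cv2.imwrite('pics/c1.png',np.hstack([cv2.resize(x[y:y+120,z:z+100],None,fx=4,fy=4,interpolation=cv2.INTER_CUBIC) for x,y,z in((a,135,130),(b,100,150))]))
E
```

```text
time_s: 3.4
ee_pos: [0.4738, 0.3688, 0.161]
eef_rot: [-3.141, 0.001, 0.819]
force: [-0.3, -0.4, -0.1]
grip_width: 0.06
grip_force: 0.0
time_s: 4.1
ee_pos: [0.4738, 0.3689, 0.1616]
eef_rot: [3.142, -0.0, 0.819]
force: [-0.5, 0.4, 1.5]
grip_width: 0.0227
grip_force: 25.0
```

View pics/c1.png

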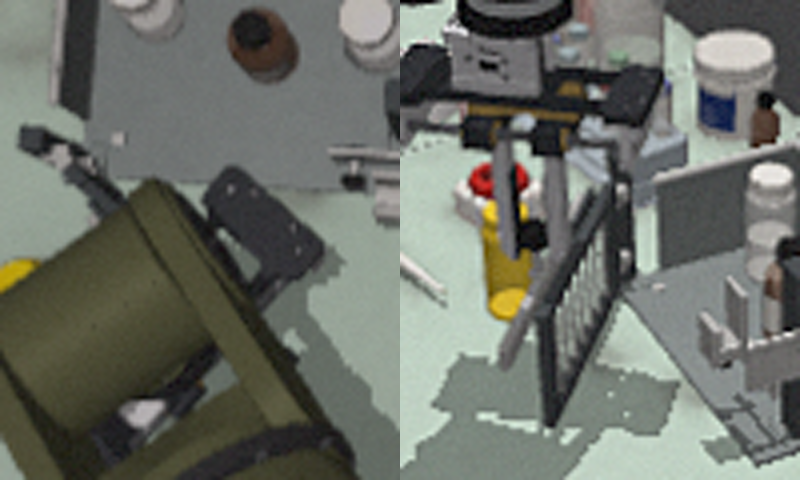

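To row units: -0.0038 m is -0.076, -0.0037 m is -0.074.

```bash
python3 -m crank '[{"tx":0.036, "tz":-0.076}, {"tx":0.04, "tz":-0.074}, {"tx":0.042, "tz":-0.072}, {"tx":0.046, "tz":-0.07}, {"tx":0.048, "tz":-0.068}, {"tx":0.052, "tz":-0.066}, {}, {}]'
python3 - <<'E'
from h import *
b=snap('side','side2')['pixels']
cv2.imwrite('pics/c2.png',cv2.resize(b[100:220,150:300],None,fx=4,fy=4,interpolation=cv2.INTER_CUBIC))
o=ctrl.get_obs();print(o['ee_pos'],o['eef_rot'],o['force'],o['moment'])
E
```

```text
time_s: 5.0
ee_pos: [0.4828, 0.3785, 0.1827]
eef_rot: [3.142, 0.0, 0.819]
force: [0.6, -1.6, -1.3]
grip_width: 0.0224
grip_force: 25.0
[0.48273537 0.37839992 0.1826313 ] [-3.14156705e+00  3.14537075e-04  8.18784091e-01] [ 0.55489831 -0.62051752 -2.09014646] [-2.47112004e-01  1.68935182e-01 -1.34478764e-04]
```

View pics/c2.png

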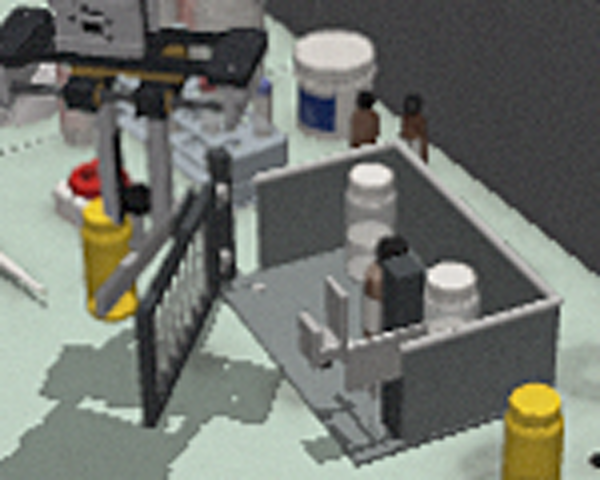

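To row units: 0.0071 m is 0.142, 0.0002 m is 0.004, -0.052 rad / 3.1416 = -0.0166.

```bash
python3 -m crank '[{"tx":0.004, "ty":0.142, "az":-0.0166}, {"tx":0.004, "ty":0.142, "az":-0.0166}, {"tx":0.004, "ty":0.142, "az":-0.0166}, {"tx":0.004, "ty":0.142, "az":-0.0166}, {"tx":0.004, "ty":0.142, "az":-0.0166}, {}, {}]'
python3 - <<'E'
from h import *
import time
o=ctrl.get_obs();y=o['eef_rot'][2];f=o['force'];print(f,'fx,fy tool',f[0]*np.cos(y)+f[1]*np.sin(y),f[0]*np.sin(y)-f[1]*np.cos(y))
H=np.array([.5825,.4671]);d=o['ee_pos'][:2]-H;print(np.hypot(*d),np.arctan2(*-d)-.077,y,o['moment'])
E
```

```text
time_s: 5.75
ee_pos: [0.5114, 0.3562, 0.1838]
eef_rot: [3.141, 0.003, 1.078]
force: [-9.9, -15.8, 12.7]
grip_width: 0.0225
grip_force: 25.0
[ -9.94268275 -15.84876664  12.73773509] fx,fy tool -18.66666467267252 -1.2633187251362
0.1317730611036285 0.49304599328326865 1.0780855157587959 [-2.97584934  1.97310656  0.01542993]
```

To row units: -0.0015 m is -0.03, -0.0012 m is -0.024.

```bash
python3 -m crank '[{"tx":-0.03}, {"tx":-0.024}, {}, {}]'
cat > f.py <<'E'
from h import *
o=ctrl.get_obs();y=o['eef_rot'][2];f=o['force'];print('tool fx,fy',(f[0]*np.cos(y)+f[1]*np.sin(y)).round(2),(f[0]*np.sin(y)-f[1]*np.cos(y)).round(2),'fz',f[2].round(2),'yaw',y.round(4),o['ee_pos'].round(4),'gateyaw', round(1.571-.077-y,3))
E
python3 f.py
```

```text
time_s: 6.15
ee_pos: [0.5103, 0.3553, 0.1828]
eef_rot: [-3.142, 0.001, 1.079]
force: [-2.4, -5.4, 2.3]
grip_width: 0.0225
grip_force: 25.0
tool fx,fy -5.95 0.41 fz 2.33 yaw 1.0787 [0.5103 0.3553 0.1828] gateyaw 0.415
```

To row units: 0.0071 m is 0.142, -0.0013 m is -0.026, -0.052 rad / 3.1416 = -0.0166.

```bash
python3 -m crank '[{"tx":-0.026, "ty":0.142, "az":-0.0166}, {"tx":-0.008, "ty":0.142, "az":-0.0166}, {"tx":-0.008, "ty":0.142, "az":-0.0166}, {}, {}]'; python3 f.py
```

```text
time_s: 6.65
ee_pos: [0.5286, 0.3446, 0.1826]
eef_rot: [-3.141, 0.0, 1.233]
force: [-0.7, -2.1, 0.4]
grip_width: 0.0225
grip_force: 25.0
tool fx,fy -2.18 0.07 fz 0.45 yaw 1.2332 [0.5286 0.3446 0.1826] gateyaw 0.261
```

To row units: 0.0071 m is 0.142, -0.0004 m is -0.008, -0.052 rad / 3.1416 = -0.0166.

```bash
python3 -m crank '[{"tx":-0.014, "ty":0.142, "az":-0.0166}, {"tx":-0.008, "ty":0.142, "az":-0.0166}, {"tx":-0.008, "ty":0.142, "az":-0.0166}, {}, {}]'; python3 f.py
python3 - <<'E'
from h import *
b=snap('side','side3')['pixels']
cv2.imwrite('pics/c3.png',cv2.resize(b[100:220,150:300],None,fx=4,fy=4,interpolation=cv2.INTER_CUBIC))
E
```

```text
time_s: 7.15
ee_pos: [0.5484, 0.3373, 0.1828]
eef_rot: [3.142, 0.0, 1.389]
force: [-0.4, -2.8, 0.5]
grip_width: 0.0224
grip_force: 25.0
tool fx,fy -2.83 0.12 fz 0.54 yaw 1.3885 [0.5484 0.3373 0.1828] gateyaw 0.105
```

View pics/c3.png

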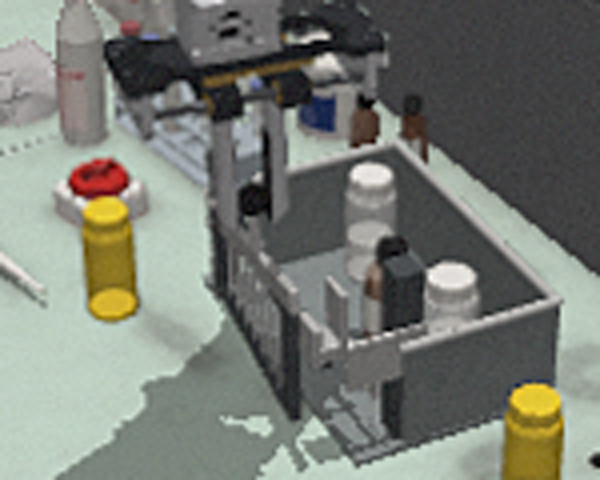

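To row units: 0.002 m is 0.04, -0.0001 m is -0.002, -0.0145 rad / 3.1416 = -0.0046.

```bash
python3 -m crank '[{"tx":-0.008, "ty":0.04, "az":-0.0046}, {"tx":-0.002, "ty":0.04, "az":-0.0046}, {}]'; python3 f.py;  python3 -m crank '[{"tx":-0.002, "ty":0.02, "az":-0.0022}, {"tx":-0.002, "ty":0.02, "az":-0.0022}, {}]'; python3 f.py
```

```text
time_s: 7.5
ee_pos: [0.5527, 0.3361, 0.1827]
eef_rot: [3.142, -0.0, 1.42]
force: [-0.4, -0.9, -0.4]
grip_width: 0.0225
grip_force: 25.0
tool fx,fy -0.94 -0.3 fz -0.42 yaw 1.4203 [0.5527 0.3361 0.1827] gateyaw 0.074
time_s: 7.8
ee_pos: [0.5546, 0.3355, 0.1827]
eef_rot: [-3.142, -0.0, 1.434]
force: [-0.4, -1.8, -0.4]
grip_width: 0.023
grip_force: 25.0
tool fx,fy -1.81 -0.19 fz -0.39 yaw 1.4341 [0.5546 0.3355 0.1827] gateyaw 0.06
```

To row units: 0.001 m is 0.02, -0.0001 m is -0.002, -0.007 rad / 3.1416 = -0.0022.

```bash
for i in 1; do python3 -m crank '[{"tx":-0.002, "ty":0.02, "az":-0.0022}, {"tx":-0.002, "ty":0.02, "az":-0.0022}, {}]'; done; python3 f.py
```

```text
time_s: 8.1
ee_pos: [0.5565, 0.3351, 0.1827]
eef_rot: [3.142, 0.0, 1.448]
force: [-0.0, -1.3, -1.7]
grip_width: 0.0226
grip_force: 25.0
tool fx,fy -1.32 0.12 fz -1.73 yaw 1.4482 [0.5565 0.3351 0.1827] gateyaw 0.046
```

To row units: 0.001 m is 0.02, -0.0001 m is -0.002, -0.007 rad / 3.1416 = -0.0022.

```bash
python3 -m crank '[{"tx":-0.002, "ty":0.02, "az":-0.0022}, {}]'; python3 f.py
```

```text
time_s: 8.3
ee_pos: [0.5575, 0.3348, 0.1827]
eef_rot: [3.142, -0.0, 1.455]
force: [-0.3, -0.8, -1.6]
grip_width: 0.0227
grip_force: 25.0
tool fx,fy -0.82 -0.19 fz -1.63 yaw 1.4551 [0.5575 0.3348 0.1827] gateyaw 0.039
```

To row units: 0.001 m is 0.02, -0.0001 m is -0.002, -0.007 rad / 3.1416 = -0.0022.

```bash
python3 -m crank '[{"tx":-0.002, "ty":0.02, "az":-0.0022}, {}]'; python3 f.py
```

```text
time_s: 8.5
ee_pos: [0.5585, 0.3346, 0.1827]
eef_rot: [3.142, -0.0, 1.462]
force: [0.5, -0.8, -1.8]
grip_width: 0.0225
grip_force: 25.0
tool fx,fy -0.76 0.62 fz -1.84 yaw 1.4622 [0.5585 0.3346 0.1827] gateyaw 0.032
```

To row units: 0.001 m is 0.02, -0.0001 m is -0.002, -0.007 rad / 3.1416 = -0.0022.

```bash
python3 -m crank '[{"tx":-0.002, "ty":0.02, "az":-0.0022}, {}]' >/dev/null; python3 f.py; python3 -m crank '[{"tx":-0.002, "ty":0.02, "az":-0.0022}, {}]'>/dev/null; python3 f.py
```

```text
tool fx,fy -0.49 0.05 fz -1.27 yaw 1.4691 [0.5595 0.3344 0.1827] gateyaw 0.025
tool fx,fy -0.02 0.5 fz -1.25 yaw 1.4761 [0.5604 0.3342 0.1827] gateyaw 0.018
```

To row units: 0.001 m is 0.02, -0.0001 m is -0.002, -0.007 rad / 3.1416 = -0.0022.

```bash
python3 -m crank '[{"tx":-0.002, "ty":0.02, "az":-0.0022}, {}]' >/dev/null; python3 f.py
```

```text
tool fx,fy -1.06 -1.64 fz -2.08 yaw 1.4832 [0.5613 0.334  0.1827] gateyaw 0.011
```

To row units: 0.001 m is 0.02, -0.0001 m is -0.002, -0.007 rad / 3.1416 = -0.0022.

```bash
python3 -m crank '[{"tx":-0.002, "ty":0.02, "az":-0.0022}, {}]' >/dev/null; python3 f.py
```

```text
tool fx,fy -0.54 -2.44 fz -1.4 yaw 1.4902 [0.5622 0.3338 0.1827] gateyaw 0.004
```

Contact with the bumper felt at about 0.015 rad. I'm continuing in small steps.

To row units: 0.001 m is 0.02, -0.0001 m is -0.002, -0.007 rad / 3.1416 = -0.0022.

```bash
python3 -m crank '[{"tx":-0.002, "ty":0.02, "az":-0.0022}, {}]' >/dev/null; python3 f.py
```

```text
tool fx,fy -0.88 -5.64 fz -1.55 yaw 1.4972 [0.5631 0.3337 0.1826] gateyaw -0.003
```

To row units: 0.0006 m is 0.012, -0.004 rad / 3.1416 = -0.0013.

```bash
python3 -m crank '[{"ty":0.012, "az":-0.0013}, {}, {}]' >/dev/null; python3 f.py
```

```text
tool fx,fy -1.02 -5.71 fz -0.64 yaw 1.501 [0.5636 0.3336 0.1826] gateyaw -0.007
```

To row units: 0.0005 m is 0.01, -0.0035 rad / 3.1416 = -0.0011.

```bash
python3 -m crank '[{"ty":0.01, "az":-0.0011}, {}]' >/dev/null; python3 f.py;python3 -m crank '[{}]' >/dev/null; python3 f.py
```

```text
tool fx,fy -2.14 -8.57 fz -0.54 yaw 1.5046 [0.564  0.3335 0.1826] gateyaw -0.011
tool fx,fy -2.92 -7.22 fz 1.13 yaw 1.5045 [0.564  0.3335 0.1826] gateyaw -0.01
```

To row units: 0.0004 m is 0.008, -0.003 rad / 3.1416 = -0.001.

```bash
python3 -m crank '[{"ty":0.008, "az":-0.001}, {}]' >/dev/null; python3 f.py;for i in 1 2; do python3 -m crank '[{}]' >/dev/null; python3 f.py; done
```

```text
tool fx,fy -2.73 -7.38 fz 0.61 yaw 1.5076 [0.5643 0.3335 0.1826] gateyaw -0.014
tool fx,fy -1.5 -7.06 fz -0.05 yaw 1.5076 [0.5643 0.3335 0.1826] gateyaw -0.014
tool fx,fy -2.43 -7.3 fz -0.55 yaw 1.5076 [0.5643 0.3335 0.1826] gateyaw -0.014
```

To row units: 0.0005 m is 0.01, -0.003 rad / 3.1416 = -0.001.

```bash
python3 -m crank '[{"ty":0.01, "az":-0.001}, {}]' >/dev/null; python3 f.py;for i in 1 2; do python3 -m crank '[{}]' >/dev/null; python3 f.py; done
```

```text
tool fx,fy -3.03 -8.39 fz 0.35 yaw 1.5106 [0.5647 0.3334 0.1826] gateyaw -0.017
tool fx,fy -3.21 -8.6 fz -0.48 yaw 1.5105 [0.5647 0.3334 0.1826] gateyaw -0.017
tool fx,fy -2.84 -8.19 fz 0.23 yaw 1.5106 [0.5647 0.3334 0.1826] gateyaw -0.017
```

To row units: -0.0003 m is -0.006, -0.002 rad / 3.1416 = -0.0006.

```bash
python3 -m crank '[{"tx":-0.006, "ty":0.006, "az":-0.0006}, {}]' >/dev/null; python3 f.py;python3 -m crank '[{"tx":-0.054, "tz":0.07}, {}]' >/dev/null; python3 f.py
```

```text
tool fx,fy -2.64 -8.57 fz -0.47 yaw 1.5127 [0.5649 0.3332 0.1825] gateyaw -0.019
tool fx,fy -1.49 -8.47 fz -0.49 yaw 1.5125 [0.5647 0.3303 0.1787] gateyaw -0.018
```

To row units: 0.0036 m is 0.072, -0.0026 m is -0.052.

```bash
python3 -m crank '[{"tx":-0.052, "tz":0.072}, {}]' >/dev/null; python3 f.py
```

```text
tool fx,fy -0.23 -8.75 fz -1.08 yaw 1.5125 [0.5645 0.3278 0.1751] gateyaw -0.018
```

```bash
python3 -m crank '[{"tx":-0.024, "tz":0.038}, {}]' >/dev/null; python3 f.py;python3 -m crank '[{}]' >/dev/null; python3 f.py
```

```text
tool fx,fy -0.63 -9.23 fz -0.52 yaw 1.5125 [0.5645 0.3267 0.1734] gateyaw -0.019
tool fx,fy -2.74 -10.24 fz -0.48 yaw 1.5126 [0.5645 0.3268 0.1736] gateyaw -0.019
```

To row units: 0.0019 m is 0.038, -0.0012 m is -0.024.

```bash
python3 -m crank '[{"tx":-0.024, "tz":0.038}, {}]' >/dev/null; python3 f.py;python3 -m crank '[{}]' >/dev/null; python3 f.py
```

```text
tool fx,fy -0.92 -9.29 fz 0.71 yaw 1.5125 [0.5644 0.3256 0.1716] gateyaw -0.019
tool fx,fy -1.49 -8.38 fz 0.87 yaw 1.5126 [0.5645 0.3257 0.1717] gateyaw -0.019
```

To row units: 0.0019 m is 0.038, -0.0011 m is -0.022.

```bash
python3 -m crank '[{"tx":-0.022, "tz":0.038}, {"tx":-0.022, "tz":0.038}, {}]' >/dev/null; python3 f.py
```

```text
tool fx,fy -0.8 -8.93 fz 0.11 yaw 1.5126 [0.5642 0.3234 0.1677] gateyaw -0.019
```

To row units: 0.0019 m is 0.038, -0.001 m is -0.02.

```bash
python3 -m crank '[{"tx":-0.02, "tz":0.038}, {}]' >/dev/null; python3 f.py;python3 -m crank '[{}]' >/dev/null; python3 f.py
```

```text
tool fx,fy -0.61 -8.33 fz 0.12 yaw 1.5127 [0.5642 0.3225 0.1658] gateyaw -0.019
tool fx,fy -0.21 -9.6 fz 0.31 yaw 1.5127 [0.5642 0.3225 0.166 ] gateyaw -0.019
```

To row units: 0.001 m is 0.02, -0.0005 m is -0.01.

```bash
python3 -m crank '[{"tx":-0.01, "tz":0.02}, {}]' >/dev/null; python3 f.py;python3 -m crank '[{"tx":-0.008, "tz":0.016}, {}]' >/dev/null; python3 f.py
```

```text
tool fx,fy -0.72 -8.59 fz 0.31 yaw 1.5127 [0.5642 0.322  0.1649] gateyaw -0.019
tool fx,fy -0.48 -10.01 fz 1.03 yaw 1.5127 [0.5642 0.3217 0.1645] gateyaw -0.019
```

To row units: 0.0008 m is 0.016, -0.0004 m is -0.008.

```bash
python3 -m crank '[{"tx":-0.008, "tz":0.016}, {}]' >/dev/null; python3 f.py
```

```text
tool fx,fy 0.29 -11.74 fz 6.48 yaw 1.5129 [0.5643 0.3217 0.1644] gateyaw -0.019
```

Floor felt at z = 0.1644, where a level bar should be. I'll ease back so the nose takes the load, then look before releasing.

To row units: -0.0008 m is -0.016.

```bash
python3 -m crank '[{"ty":-0.016}, {"ty":-0.016}, {}]' >/dev/null; python3 f.py
```

```text
tool fx,fy 3.08 -5.91 fz 5.02 yaw 1.5127 [0.5633 0.3218 0.1644] gateyaw -0.019
```

To row units: -0.0008 m is -0.016.

```bash
python3 -m crank '[{"ty":-0.016}, {"ty":-0.016}, {}]' >/dev/null; python3 f.py
```

```text
tool fx,fy 6.32 1.24 fz 5.19 yaw 1.5124 [0.5624 0.3219 0.1644] gateyaw -0.018
```

```bash
python3 -m crank '[{}, {}, {}, {}]' 0.05; python3 f.py
python3 - <<'E'
from h import *
b=snap('side','side4')['pixels']
cv2.imwrite('pics/c4.png',cv2.resize(b[100:220,150:300],None,fx=4,fy=4,interpolation=cv2.INTER_CUBIC))
E
```

```text
time_s: 14.3
ee_pos: [0.5617, 0.321, 0.1633]
eef_rot: [-3.141, 0.0, 1.512]
force: [-0.0, 0.7, -0.2]
grip_width: 0.0488
grip_force: 0.0
tool fx,fy 0.65 -0.04 fz -0.19 yaw 1.5121 [0.5617 0.321  0.1633] gateyaw -0.018
```

View pics/c4.png

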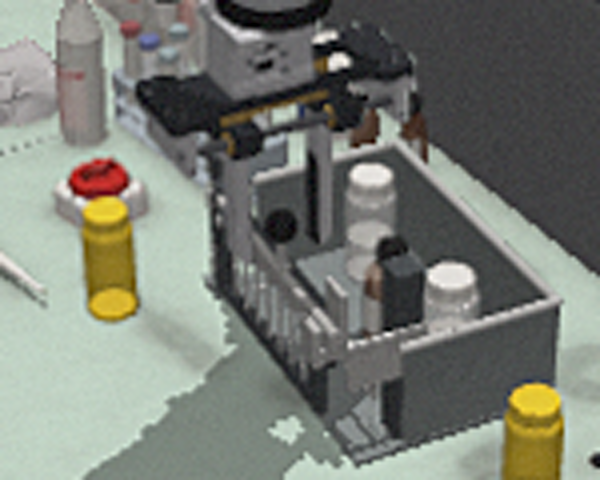

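The gate is shut with the bar behind the nose, and nothing loads the gripper. I'll withdraw straight up.

To row units: -0.05 m is -1, -0.04 m is -0.8.

```bash
python3 -m crank '[{"tz":-0.1}, {"tz":-0.2}, {"tz":-0.3}, {"tz":-0.4}, {"tz":-0.5}, {"ty":-0.8, "tz":-0.4}, {"ty":-1}, {"ty":-1}, {"ty":-0.6}, {}]'
python3 - <<'E'
from h import *
a=snap('top','top5');b=snap('side','side5');print(ctrl.get_obs()['force'])
cv2.imwrite('pics/c5.png',np.hstack([cv2.resize(x['pixels'][y:y+120,z:z+100],None,fx=4,fy=4,interpolation=cv2.INTER_CUBIC) for x,y,z in((a,105,145),(b,110,190))]))
E
```

```text
time_s: 15.35
ee_pos: [0.3895, 0.3317, 0.2608]
eef_rot: [3.14, -0.002, 1.515]
force: [0.2, 0.6, -0.3]
grip_width: 0.05
grip_force: 0.0
[ 0.1556616  -0.90140402  0.53310972]
```

View pics/c5.png

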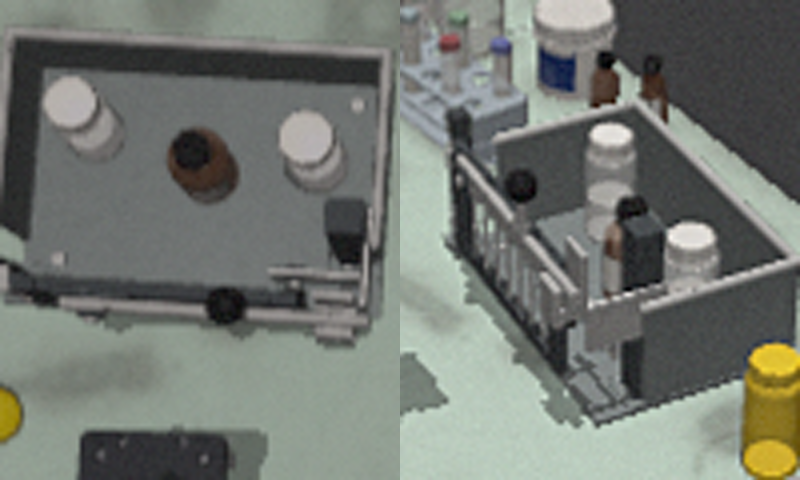

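The bar lies in the slot behind the nose (top crop, about (330,320)) and is down. The bottles are standing and the arm is clear, so I'm handing in.

```bash
python3 -c "
from station import ctrl
print(ctrl.hand_in())"
```

```text
the job is handed in; nothing more can be done
None
```

I shut the gate and let the bar down to the floor of the catch behind the striker. The last pictures show it latched, the cage bottles standing and the arm clear; I handed in after about 15 s, and no verdict came back.

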